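Take the milled block from the vise and stand it against the angle plate

ROBOT

A 7-joint arm with a two-finger parallel gripper is mounted at the origin on the work surface. World frame = base frame: x ahead of the robot, y to its left, z up, the work surface at z = 0. Lengths are in m, angles in rad, forces in N, time in s.
With the tool pointing down it reaches from about 0.4 to 0.875 m from the base axis. Payload 19.3 kg.
Tool frame: the origin (TCP) lies at the very end of the fingers, on their centre line; the grasp point (between the pads) lies 19 mm behind it; z points along the fingers, y is the line along which they close (so a half turn about z gives the same grasp; the last joint's range is limited). The gripper opens to 85 mm and grips with 20 to 120 N. Pads are 22 mm wide; open, the fingers measure 114 mm over their backs; the gripper's body (76 mm by 85 mm) begins 54 mm behind the grasp point. The pads swing forward as they close: fully open they stand 13 mm farther back than shut.
Start: joints at [-1.219, 0.521, -0.036, 1.599, 0.021, 1.021, -0.113], TCP at [0.256, 0.57, 0.231] pointing down, gripper open.
Joint ranges: [-2.91, 2.91], [-0.3, 2.13], [-1.5, 1.42], [0.17, 2.43], [-1.26, 4.41], [0.16, 1.93], [-2.52, 2.52]. Speed limits (rad/s): [1.89, 1.89, 2.39, 2.39, 3.01, 3.01, 3.01].

INTERFACE

Orientations are given as [roll, pitch, yaw] about the fixed x, y, z axes, in that order (R = Rz(yaw) Ry(pitch) Rx(roll)).
In Python, from workcell import bot gives the robot as it stands.
- The arm moves only by the tool carry_out, never from a script. Its argument "rows" is a list that holds one entry, the list of rows, each a list of 4 numbers: the shift along the tool's x, y, z in m, then the turn about the tool's z in degrees. In form: [[[x, y, z, twist], ...]]. A call has 1 to 12 rows; each row is the pose to reach, as a shift and turn from the pose commanded when the call began, along the tool's axes at that moment; what a row does not reach only later rows make up. A row lasts 1/12 s, in which the tool goes at most 41.7 mm and 7.16 degrees, less where a joint would pass 70% of its speed; a pose out of reach is approached as far as the arm can. A call with a gripper value outside its range is refused whole. "grip" is the finger opening in m, from 0 to 0.0854, set as the call begins (left out, the last holds). The fingers move at their own pace and stop on an object; "grip_force" is the grip in N (left out, the last holds). Time passes only in rows, so rows that repeat a pose let the fingers close. It gives the time, the measured TCP pose, the force, the opening and the grip force at its end, in the units of the state.
- bot.observe(): the state, without advancing time (a new reading comes with each control period).
- bot.grab_frame(name): name is "scene" or "top"; returns a dict with "pixels" (384x512x3 uint8, red, green, blue), "K" (3x3 intrinsics, pixels), "pose" (4x4, takes a point from camera to world coordinates). Camera axes: x right, y down, z forward; pixel columns grow to the right and rows downward; lengths in m; the calibration is good to about 2 mm. A picture is of the moment at which its call begins. There is no depth.
- bot.job_done(): hands the job in; it is judged then, once.
Trained networks look in a picture, given as the dict that the camera call returned (one of the last four; its "shot" number tells which), for a name from the list of things; names that differ only in an ending like _2 or _b are one class to them, and where a whole thing is asked for, a point or a joint stands for the part that bears it (a point fixed in the world has none). Each returns a list of dicts, best first, with "conf" (0 to 1); they miss things now and then, are a little off and sometimes report something else, mostly with a low value. They report only what shows in the picture. A call takes as long as a camera call. They do not tell look-alikes from the thing itself.
- bot.look_for(picture, label): "position" ([column, row] in pixels, amid what is visible of it).
- bot.regions_of(picture, label): "region" (384x512 bool, what is visible of it) and "position" ([column, row] in pixels, amid what is visible of it).
- bot.spot_point(picture, label): "position" ([column, row] in pixels: a listed point, or the origin of a listed thing).
The state is a dict: "clock": time; "qpos": joint angles; "qd": joint speeds; "joint_efforts": joint torques, N m; "position": TCP position; "tool_rot": TCP orientation; "force": force on the tool from outside, world axes, zero at the start; "moment": the same for the moment, N m; "grip_width": finger opening in m; "finger_force": force on a finger pad.
Only numpy, scipy, OpenCV 4.12 (cv2) and the standard library are available. Lean on these libraries where they do the work, as an engineer would, in place of code of your own. Each camera call takes 0.05 s, during which the arm holds its last target. There are 200 camera calls.

TASK

Pull the quick-action vise well open, then lift the milled block out of it. Stand the block on end on the granite surface plate, notched end up, in the gap between the angle plate and the dial-gauge stand: one wide face flat against the angle plate and the block centred on the middle of the gauge stand's base. Do not shift the angle plate or the gauge stand, and leave the spanner, oil bottle and V-block alone.

Things in the scene. Friction and masses are not known exactly. Their poses are not given: they have to be found in the camera images.
- block: Milled aluminium block, 0.6 kg, 130 long, 60 wide, 30 mm thick. Origin: centre of its full square end. z runs 130 mm along the length to the notched end, x is the width (+-30 mm), y the thickness. The notch takes one corner off that end: the last 40 mm of length, 18 mm of the width (on the +x side, so x -30 to +12 is left there), all the thickness. Its wide faces, y = +-15 mm, are alike.
- block_mid (a point): Middle of the block, 65 mm along z from its origin, same axes. At the start it lies on its long edge in the vise, x up (notch in the upper edge), z level along the jaws, notched end to the robot's right. The jaws hold its wide faces over the lower 18 mm of its 60 mm height; 42 mm stand above the jaws, and each end sticks out 8 to 18 mm past them.
- vise: Grey quick-action vise bolted down, bed 205 x 92 mm, jaws 104 mm wide, jaw tops 75 mm above the bench. Origin: at bench height under the middle of the held block. x points from the knob to the fixed jaw, y along the jaws, z up. Fixed jaw: x +15 to +59 mm. Sliding jaw when shut: x -15 to -55. Front bracket: x -105 to -123, 65 mm high. The block rests on two parallels, tops 57 mm above the bench.
- jaw (a joint): Opening of the sliding vise jaw in m: 0 shut on the block, 0.045 fully open. Pulling the knob straight out along the vise's -x axis opens it; this takes about 7 N, and the jaw stays where it is left.
- vise_knob (a point): Centre of the black round knob at the end of the vise's spindle; it moves with the jaw and does not turn. 38 mm in diameter, 48 mm long along the vise's x axis, 53 mm above the bench with nothing beneath; can be pinched from above along the vise's y axis. Axes as the vise.
- granite: Black granite surface plate, fixed, 305 (x) x 229 (y) mm, 50 mm high. Origin: centre of its underside, z up; the top is 50 mm above the bench. The bench between vise and granite is bare out to x = 0.58 m in the world frame.
- angle_plate: Cast-iron angle plate, loose on the granite, 2.6 kg: upright 110 wide, 15 thick, 105 mm high, with a 90 mm deep foot and two webs behind it. Origin: middle of the bottom edge of its flat working face. y points out of that face (the face is y = 0, the iron at negative y), x runs along it (+-55 mm), z up. A push of more than about 10 N may shift it.
- gauge: Dial-gauge stand, loose on the granite, square to the working face across a gap of 52 to 60 mm, 2.2 kg. Grey block base 60 (x) x 54 (y) x 50 mm. Origin: middle of the bottom edge of the base's front face, which looks at the angle plate; y points away from the angle plate, x along it. Column at y +40, 200 mm high; dial at x +58 to +77, y +45 to +95, 105 to 185 mm up.
- spanner: Steel spanner 190 mm long lying on the bench beyond the work, to be left alone. Origin: underside.
- oil: White oil bottle, 62 mm in diameter, 160 mm high, standing on the bench beyond the work, to be left alone. Origin: centre of its base.
- vblock: Steel V-block, 75 x 50 x 48 mm, on the bench at the robot's right, to be left alone. Origin: centre of its base.
Mind the look-alikes: they are no part of the job. There is more than one size of the block; the one meant has the size given above. Leave any pink or purple look-alike of the gauge alone.

How it is judged:
By the outcome, as a careful person would: the job done as asked, in the order asked, and still so for the second after the job is handed in, with the robot touching nothing.
It also fails if it takes over 69 s, if anything falls off the work surface, if the arm or the gripper's body presses on something with over 40 N, if the wrist force passes 120 N, or if a joint passes its speed limit or range.

## Working session

There is one attempt and no reset: what is moved stays moved. The work goes in short steps, Python scripts to look and compute and a tool call to move; the robot and the scene stay as the last step left them, time stands still between calls to the robot, and variables do not carry over. Pictures are saved under pics/ and viewed, at most 13 in all, crops included, and the job is handed in when it is done.

Besides the shell and the picture viewer there is one more tool, called after ">>>" by a JSON object that holds its "fn" and its "kwargs". carry_out: Moves the arm, as the interface text tells. Its arguments: {"type":"object","properties":{"rows":{"type":"array","items":{"type":"array","items":{"type":"array","items":{"type":"number"}}}},"grip":{"type":"number"},"grip_force":{"type":"number"}},"required":["rows"]}

```bash
mkdir -p pics
python3 - <<'E'
from workcell import bot
import cv2,numpy as np
print(bot.observe())
for n in ("scene","top"):
    f=bot.grab_frame(n); cv2.imwrite(f"pics/{n}0.png",f["pixels"][:,:,::-1])
    print(n,f["K"].tolist(),f["pose"].round(4).tolist())
    for l in ["block","block_mid","vise","vise_knob","granite","angle_plate","gauge"]:
        print(l,[(np.round(d["position"],1).tolist(),round(d["conf"],2)) for d in bot.spot_point(f,l)])
E
```

```text
{'clock': 0.0, 'qpos': array([-1.21918773,  0.52202445, -0.03629162,  1.60001882,  0.02118379,
        1.02109275, -0.11280675]), 'qd': array([ 2.41115624e-04, -1.32900337e-03,  2.25358791e-05, -1.23167372e-03,
       -1.54146094e-03, -8.31380392e-04,  1.99956431e-04]), 'joint_efforts': array([-1.20758928e-04, -9.27100396e+01,  1.98000446e+00, -3.69920218e+01,
        1.78606447e-02,  8.35432496e-03, -3.20570621e-05]), 'position': array([0.25579012, 0.56988182, 0.23071575]), 'tool_rot': array([-3.14043697e+00,  8.71046884e-05,  2.71972807e+00]), 'force': array([ 0.37212374,  0.27437205, -0.21141804]), 'moment': array([ 0.03049748, -0.00977319,  0.04482111]), 'finger_force': 0.0, 'grip_width': 0.08519598639786934}
scene [[427.57233709756633, 0.0, 259.24603364060914], [0.0, 427.57233709756633, 192.36801250938393], [0.0, 0.0, 1.0]] [[0.5388, 0.5323, -0.6529, 1.4906], [0.8424, -0.335, 0.4221, -0.5205], [0.0059, -0.7774, -0.6289, 0.9732], [0.0, 0.0, 0.0, 1.0]]
block [([372.9, 176.1], 0.86), ([311.6, 175.2], 0.74), ([331.8, 207.4], 0.6)]
block_mid [([359.2, 222.1], 0.86), ([298.5, 178.2], 
[... 237 characters left out ...]

gauge [([199.9, 228.1], 0.71), ([130.2, 282.9], 0.66), ([215.1, 305.2], 0.6)]
top [[377.83552531660814, 0.0, 245.79029536828415], [0.0, 377.83552531660814, 192.7241096329138], [0.0, 0.0, 1.0]] [[-0.0034, -0.9994, 0.0349, 0.5113], [-0.9999, 0.0037, 0.0097, 0.0496], [-0.0098, -0.0349, -0.9993, 1.4743], [0.0, 0.0, 0.0, 1.0]]
block [([127.9, 167.6], 0.86), ([191.6, 154.2], 0.74), ([185.4, 184.7], 0.56)]
block_mid [([187.7, 130.7], 0.82), ([148.2, 184.0], 0.69), ([203.7, 187.9], 0.53)]
vise [([206.9, 189.5], 0.96)]
vise_knob [([204.3, 227.5], 0.65)]
granite [([312.0, 192.6], 0.78)]
angle_plate [([319.1, 188.8], 0.87)]
gauge [([366.5, 169.7], 0.88), ([300.8, 189.0], 0.73), ([321.9, 126.9], 0.71)]
```

```bash
python3 -c "
import cv2
for n in ('scene','top'):
    i=cv2.imread(f'pics/{n}0.png'); 
    i=i[90:390,80:440] if n=='scene' else i[80:290,90:420]
    cv2.imwrite(f'pics/{n}0b.png',cv2.resize(i,None,fx=2,fy=2,interpolation=cv2.INTER_CUBIC))"
```

```text
(no output)
```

View pics/scene0b.png

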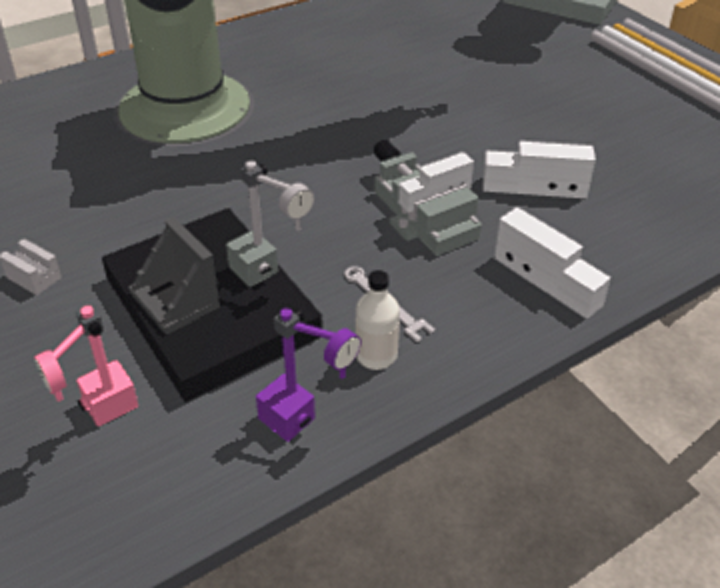

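View pics/top0b.png

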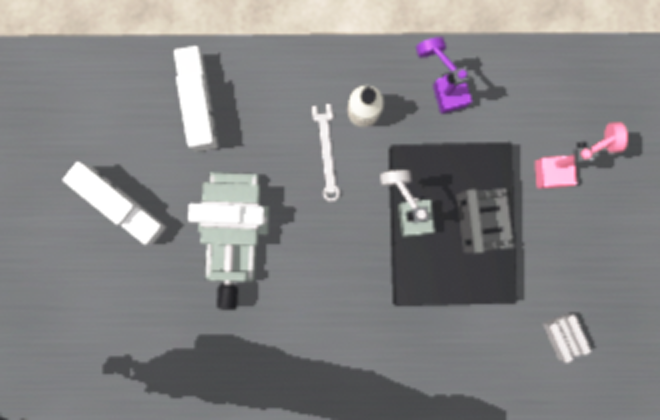

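The scene picture shows the vise with the block at about (300,180) px, the grey gauge at about (205,215) and the angle plate at about (170,230). The pink and purple gauges and two loose blocks are look-alikes. In the top picture the vise block is at (203,187), the knob at (204,228), the gauge base at (299,188) and the plate face at about x=321.

```bash
cat > h.py <<'E'
from workcell import bot
import cv2,numpy as np
def back(f,px,z):
    d=f["pose"][:3,:3]@np.linalg.inv(f["K"])@[px[0],px[1],1]; c=f["pose"][:3,3]
    return c+d*(z-c[2])/d[2]
def proj(f,P):
    P=np.atleast_2d(P); q=(P-f["pose"][:3,3])@f["pose"][:3,:3]@f["K"].T
    return q[:,:2]/q[:,2:]
E
python3 - <<'E'
from h import *
import pickle
out=[];S={}
for n in ("scene","top"):
    f=bot.grab_frame(n); S[n]=dict(f=f)
    for l in ["angle_plate","gauge","vise_knob","block","vise"]:
        r=bot.regions_of(f,l); S[n][l]=r
        print(n,l,[(np.round(d["position"],1).tolist(),round(d["conf"],2),int(d["region"].sum())) for d in r])
pickle.dump(S,open("S.pkl","wb"))
t=S["top"]["f"]
print("knob",back(t,(204.3,227.5),.053),"vise",back(t,(206.9,189.5),0),"ap",back(t,(319.1,188.8),.05),"ga",back(t,(300.8,189),.05))
s=S["scene"]["f"]
print("knob",back(s,(274.3,166.9),.053),"vise",back(s,(296.6,198.5),0),"ap",back(s,(177.3,233.6),.05),"ga",back(s,(199.9,228.1),.05))
a=cv2.resize(t["pixels"][150:250,270:370],None,fx=4,fy=4,interpolation=cv2.INTER_CUBIC)
b=cv2.resize(s["pixels"][165:265,130:230],None,fx=4,fy=4,interpolation=cv2.INTER_CUBIC)
cv2.imwrite("pics/c.png",np.hstack([a,b])[:,:,::-1])
a=cv2.resize(t["pixels"][155:255,160:260],None,fx=4,fy=4,interpolation=cv2.INTER_CUBIC)
b=cv2.resize(s["pixels"][145:245,250:350],None,fx=4,fy=4,interpolation=cv2.INTER_CUBIC)
cv2.imwrite("pics/d.png",np.hstack([a,b])[:,:,::-1])
E
```

```text
scene angle_plate []
scene gauge [([127.4, 275.1], 0.67, 1234), ([225.3, 282.4], 0.67, 1269), ([209.3, 203.9], 0.6, 1042)]
scene vise_knob [([276.0, 164.2], 0.47, 152)]
scene block [([297.7, 181.3], 0.94, 554), ([350.7, 173.5], 0.77, 1254), ([355.6, 222.2], 0.71, 1655)]
scene vise [([294.4, 194.0], 0.85, 1464), ([168.4, 232.6], 0.39, 1636)]
top angle_plate [([331.8, 188.9], 0.87, 701)]
top gauge [([316.4, 120.8], 0.76, 377), ([376.0, 158.5], 0.64, 570), ([296.0, 186.8], 0.55, 376)]
top vise_knob [([201.8, 199.0], 0.59, 510)]
top block [([203.9, 186.2], 0.66, 340), ([187.2, 131.5], 0.58, 699)]
top vise [([203.1, 200.1], 0.72, 1432), ([293.9, 186.0], 0.7, 360)]
knob [0.43086592 0.21969656 0.053     ] vise [0.57602305 0.21593037 0.        ] ap [ 0.57486197 -0.21274472  0.05      ] ga [ 0.57437008 -0.14390845  0.05      ]
knob [0.43889854 0.22477127 0.053     ] vise [5.80333289e-01 2.26447174e-01 1.11022302e-16] ap [ 0.56764622 -0.22150502  0.05      ] ga [ 0.58269204 -0.15217227  0.05      ]
```

View pics/c.png

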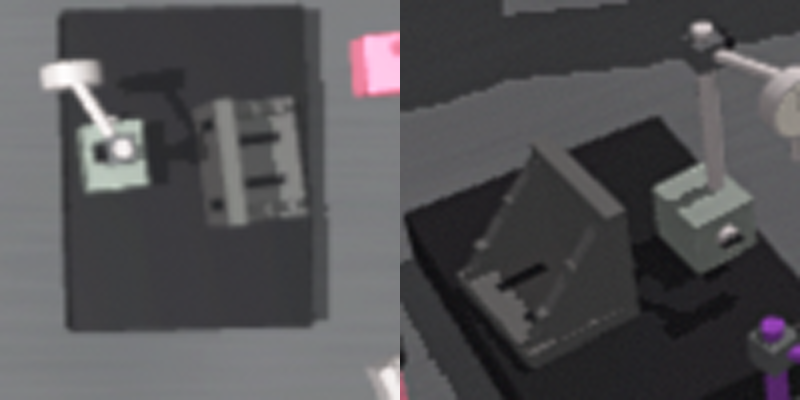

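View pics/d.png

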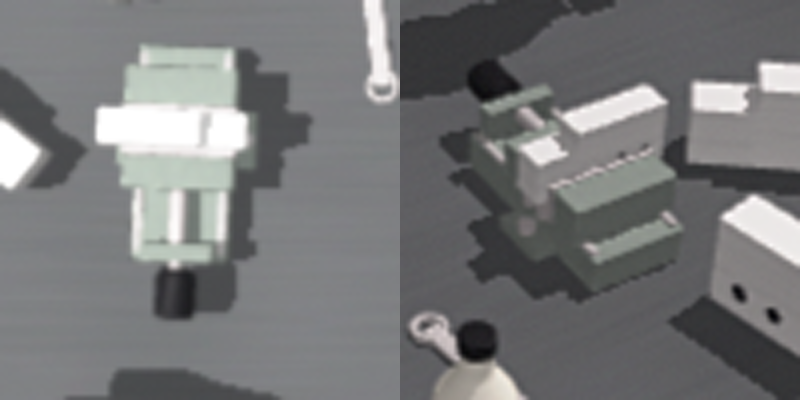

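```bash
cat > fit.py <<'E'
from h import *
import pickle
from scipy.optimize import least_squares
S=pickle.load(open("S.pkl","rb"));t=S["top"]["f"];s=S["scene"]["f"]
def px(u,v,o): return np.array([o[0]+(u+.5)/4-.5,o[1]+(v+.5)/4-.5])
def W(p,yaw,q,z0): c,n=np.cos(yaw),np.sin(yaw); return np.array([p[0]+c*q[0]-n*q[1],p[1]+n*q[0]+c*q[1],z0+q[2]])
T=(270,150);C=(130,165)
G=[(t,T,80,127,(.03,.054,.05)),(t,T,146,118,(.03,0,.05)),(t,T,150,186,(-.03,0,.05)),(t,T,85,192,(-.03,.054,.05)),
 (s,C,255,188,(-.03,0,.05)),(s,C,355,200,(.03,.054,.05)),(s,C,307,232,(.03,0,.05)),(s,C,304,272,(.03,0,0))]
A=[(t,T,216,102,(.055,0,.105)),(t,T,226,222,(-.055,0,.105)),(t,T,236,100,(.055,-.015,.105)),(t,T,245,222,(-.055,-.015,.105)),(t,T,196,106,(.055,0,0)),(t,T,209,224,(-.055,0,0)),
 (s,C,148,144,(-.055,0,.105)),(s,C,226,208,(.055,0,.105)),(s,C,238,312,(.055,0,0))]
def R(p,yaw,L,z0): return np.concatenate([proj(f,W(p,yaw,q,z0))[0]-px(u,v,o) for f,o,u,v,q in L])
for cams in ("both","top","scene"):
    g=[k for k in G if cams=="both" or (k[0] is t)==(cams=="top")]
    a=[k for k in A if cams=="both" or (k[0] is t)==(cams=="top")]
    r=least_squares(lambda x:np.r_[R(x[:2],x[4],a,.05),R(x[2:4],x[4],g,.05)],[.57,-.21,.57,-.15,0],loss="soft_l1",x_scale=.01)
    x=r.x;c,n=np.cos(x[4]),np.sin(x[4]);d=x[2:4]-x[:2]
    print(cams,x.round(4),"deg",np.degrees(x[4]).round(2),"gap",(-n*d[0]+c*d[1]).round(4),"dx",(c*d[0]+n*d[1]).round(4))
    if cams=="both": print(r.fun.reshape(-1,2).round(1).tolist())
T2=(160,155)
V=[(t,T2,124,66,(.059,.052,.075)),(t,T2,235,68,(.059,-.052,.075)),(t,T2,118,186,(-.055,.052,.075)),(t,T2,233,188,(-.055,-.052,.075)),
 (t,T2,97,107,(.015,9,.117)),(t,T2,97,145,(-.015,9,.117)),(t,T2,248,112,(.015,-9,.099)),(t,T2,248,148,(-.015,-9,.099))]
def fv(x):
    L=[(f,o,u,v,(q[0],x[3]+.065*np.sign(q[1]) if abs(q[1])>1 else q[1],q[2])) for f,o,u,v,q in V]
    return R(x[:2],x[2],L,0)
r=least_squares(fv,[.57,.22,0,0],loss="soft_l1",x_scale=.01);print("vise",r.x.round(4),np.degrees(r.x[2]),r.fun.reshape(-1,2).round(1).tolist())
print("knob",back(t,px(176,293,T2),.055))
print("notch end/full end",W(r.x,r.x[2],(0,r.x[3]-.065,0),0),W(r.x,r.x[2],(0,r.x[3]+.065,0),0))
E
python3 fit.py
```

```text
both [ 0.5669 -0.2142  0.5798 -0.1527  0.1034] deg 5.93 gap 0.0598 dx 0.0192
[[-0.3, -1.0], [0.7, 0.3], [-1.1, -1.0], [0.3, -0.2], [-0.8, 0.3], [-0.7, -0.2], [-0.5, -3.4], [-1.0, 0.1], [-0.4, 0.1], [-0.2, -1.1], [-2.0, -0.4], [-1.1, -1.1], [0.3, -1.0], [-0.6, -1.1], [-0.1, -1.1], [-3.0, -1.7], [-1.0, 0.3]]
top [ 0.566  -0.2152  0.5759 -0.1554  0.0783] deg 4.49 gap 0.0588 dx 0.0145
scene [ 0.57   -0.2142  0.5858 -0.1525  0.1359] deg 7.79 gap 0.0591 dx 0.024
vise [ 5.821e-01  2.183e-01 -2.590e-02  1.000e-04] -1.4824018651099407 [[-0.2, -0.3], [0.0, -0.2], [0.5, 0.4], [-0.3, 0.5], [0.8, 0.5], [0.5, -0.7], [-0.6, 0.3], [-0.8, -0.5]]
knob [0.4295833 0.2219913 0.055    ]
notch end/full end [0.5804566  0.15343507 0.        ] [0.58381968 0.28339156 0.        ]
```

```bash
cat >> h.py <<'E'
from scipy.spatial.transform import Rotation as Ro
def go(x,y,z,yawdeg):
    o=bot.observe(); R=Ro.from_euler("xyz",o["tool_rot"]).as_matrix()
    d=R.T@(np.array([x,y,z])-o["position"])*1000; yw=np.degrees(o["tool_rot"][2])
    tw=-((yawdeg-yw+180)%360-180)
    print("shift mm",d.round(1),"twist",round(tw,2),"q7",o["qpos"][6].round(2),"clk",o["clock"])
E
python3 -c "
from h import *
go(.430,.222,.231,178.5)"
```

```text
shift mm [-3.014e+02 -2.464e+02  3.000e-01] twist -22.67 q7 -0.11 clk 1.4
```

>>> {"fn": "carry_out", "kwargs": {"rows": [[[-0.033,-0.027,0,-2.5],[-0.066,-0.054,0,-5],[-0.099,-0.081,0,-7.5],[-0.132,-0.108,0,-10],[-0.165,-0.135,0,-12.5],[-0.198,-0.162,0,-15],[-0.231,-0.189,0,-17.5],[-0.264,-0.216,0,-20],[-0.29,-0.237,0,-22],[-0.3014,-0.2464,0,-22.7],[-0.3014,-0.2464,0,-22.7],[-0.3014,-0.2464,0,-22.7]]]}}

```text
clock: 2.4
position: [0.4304, 0.2214, 0.2314]
tool_rot: [3.141, 0.0, 3.114]
force: [-0.4, 1.2, -0.1]
grip_width: 0.0856
finger_force: 0.0
```

```bash
python3 -c "
from h import *
print(bot.observe())
go(.430,.222,.036,178.5)
for n in ('scene','top'):
  f=bot.grab_frame(n);r=bot.spot_point(f,'vise_knob');print([(back(f,d['position'],.053).round(4),d['conf']) for d in r])"
```

```text
{'clock': 2.4, 'qpos': array([-0.57370307,  0.29801276, -0.02955859,  1.96059145,  0.01121025,
        0.88281451,  0.93397255]), 'qd': array([-0.03621853,  0.00440386, -0.02095457, -0.00345389, -0.00409115,
       -0.00146589, -0.01540262]), 'joint_efforts': array([ 3.68506931e+00, -6.69678926e+01,  3.36056113e+00, -3.31632221e+01,
        2.32546781e-01,  5.36532642e-02,  6.31968230e-01]), 'position': array([0.43035472, 0.22139573, 0.23144806]), 'tool_rot': array([3.14138557e+00, 2.54137733e-04, 3.11384395e+00]), 'force': array([-0.42415421,  1.16474435, -0.0584756 ]), 'moment': array([ 0.057504  , -0.01208656, -0.04331683]), 'finger_force': 0.0, 'grip_width': 0.08562410288809495}
shift mm [  0.4   0.6 195.4] twist -0.09 q7 0.93 clk 2.4
[(array([0.4342, 0.2186, 0.053 ]), 0.72)]
[]
```

>>> {"fn": "carry_out", "kwargs": {"rows": [[[0,0,0.04,0],[0,0,0.08,0],[0,0,0.12,0],[0,0,0.155,0],[0,0,0.185,0],[0,0,0.195,0],[0,0,0.195,0]]]}}

```text
clock: 3.18
position: [0.4286, 0.222, 0.0345]
tool_rot: [-3.14, -0.003, 3.117]
force: [-0.6, -0.0, 0.8]
grip_width: 0.0854
finger_force: 0.0
```

>>> {"fn": "carry_out", "kwargs": {"rows": [[[0,0,0,0],[0,0,0,0],[0,0,0,0],[0,0,0,0],[0,0,0,0],[0,0,0,0],[0,0,0,0],[0,0,0,0]]], "grip": 0.0, "grip_force": 50}}

```text
clock: 3.85
position: [0.4308, 0.2234, 0.038]
tool_rot: [3.139, 0.002, 3.116]
force: [-4.6, 3.7, 22.6]
grip_width: 0.0369
finger_force: 47.6
```

>>> {"fn": "carry_out", "kwargs": {"rows": [[[0.004,0,0,0],[0.008,0,0,0],[0.013,0,0,0],[0.018,0,0,0],[0.023,0,0,0],[0.028,0,0,0],[0.033,0,0,0],[0.037,0,0,0],[0.041,0,0,0],[0.043,0,0,0],[0.044,0,0,0],[0.044,0,0,0]]]}}

```text
clock: 4.85
position: [0.3883, 0.2251, 0.0381]
tool_rot: [3.137, 0.005, 3.116]
force: [4.7, 4.7, 15.3]
grip_width: 0.0365
finger_force: 49.4
```

```bash
python3 -c "
from h import *
o=bot.observe();print(o['position'],o['force'])
f=bot.grab_frame('scene');cv2.imwrite('pics/e.png',cv2.resize(f['pixels'][130:250,230:380],None,fx=4,fy=4)[:,:,::-1])
"
```

```text
[0.38831536 0.22513867 0.03806474] [ 4.72635491  4.7380619  15.30680099]
```

View pics/e.png

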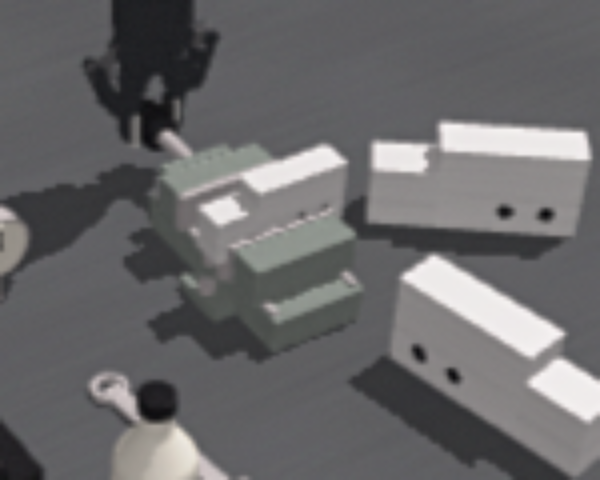

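The vise is open by about 42 mm (sliding jaw clear at (205,170) in the crop) and the block still sits on its parallels. Next I release the knob and lift.

>>> {"fn": "carry_out", "kwargs": {"rows": [[[0,0,0,0],[0,0,0,0],[0,0,0,0],[0,0,0,0],[0,0,0,0],[0,0,-0.03,0],[0,0,-0.07,0],[0,0,-0.11,0],[0,0,-0.15,0],[0,0,-0.16,0],[0,0,-0.16,0]]], "grip": 0.0854}}

```text
clock: 5.82
position: [0.3871, 0.2238, 0.1993]
tool_rot: [3.138, 0.004, 3.116]
force: [-0.6, -0.4, -0.7]
grip_width: 0.0856
finger_force: 0.0
```

Run:
```python
from h import *
o=bot.observe();print(o['position'],o['force'],o['grip_width'])
go(.579,.1714,.180,88.5)
for n in ('scene','top'):
  f=bot.grab_frame(n)
  for l,z in (('vise_knob',.053),('block_mid',.087),('block',.087)):
    r=bot.spot_point(f,l);print(n,l,[(back(f,d['position'],z).round(4).tolist(),round(d['conf'],2)) for d in r])
```

```text
[0.38714712 0.2238432  0.19933843] [-0.60613158 -0.35773712 -0.70166719] 0.0855870218205779
shift mm [-193.1  -47.5   20. ] twist 90.01 q7 0.88 clk 5.8167
scene vise_knob [([0.3827, 0.2382, 0.053], 0.82), ([0.6191, -0.2226, 0.053], 0.26)]
scene block_mid [([0.8449, 0.2638, 0.087], 0.86), ([0.6478, 0.3914, 0.087], 0.82), ([0.5806, 0.2303, 0.087], 0.79)]
scene block [([0.748, 0.2341, 0.087], 0.77), ([0.5823, 0.2201, 0.087], 0.6), ([0.7058, 0.4705, 0.087], 0.58), ([0.589, 0.289, 0.087], 0.55)]
top vise_knob [([0.3923, 0.2306, 0.053], 0.62)]
top block_mid [([0.5797, 0.2293, 0.087], 0.64), ([0.7929, 0.2825, 0.087], 0.62), ([0.5963, 0.4302, 0.087], 0.56)]
top block [([0.5876, 0.2813, 0.087], 0.89), ([0.6599, 0.5065, 0.087], 0.76), ([0.7092, 0.2668, 0.087], 0.63)]
```

>>> {"fn": "carry_out", "kwargs": {"rows": [[[-0.035,-0.008,0.004,7],[-0.07,-0.016,0.008,14],[-0.105,-0.024,0.012,21],[-0.14,-0.032,0.016,28],[-0.17,-0.04,0.02,35],[-0.193,-0.0475,0.02,42],[-0.193,-0.0475,0.02,49],[-0.193,-0.0475,0.02,56],[-0.193,-0.0475,0.02,63],[-0.193,-0.0475,0.02,70],[-0.193,-0.0475,0.02,77],[-0.193,-0.0475,0.02,84]]]}}

```text
clock: 7.22
position: [0.5775, 0.1706, 0.1756]
tool_rot: [-3.141, 0.001, 1.644]
force: [-0.7, 0.3, 0.3]
grip_width: 0.0854
finger_force: 0.0
```

>>> {"fn": "carry_out", "kwargs": {"rows": [[[0,0,0.02,6],[0,0,0.02,6],[0,0,0.02,6]]]}}

```text
clock: 7.47
position: [0.577, 0.1706, 0.1553]
tool_rot: [-3.139, 0.002, 1.549]
force: [0.6, 0.1, 0.7]
grip_width: 0.0855
finger_force: 0.0
```

Run:
```python
from h import *
go(.579,.1725,.080,88.5)
o=bot.observe();print(o['position'],np.degrees(o['tool_rot']))
f=bot.grab_frame('scene');a=f['pixels'][130:250,230:380]
g=bot.grab_frame('top');b=g['pixels'][140:260,150:300]
cv2.imwrite('pics/g.png',cv2.resize(np.vstack([a,b]),None,fx=2.5,fy=2.5,interpolation=cv2.INTER_CUBIC)[:,:,::-1])
```

```text
shift mm [ 2.   2.1 75.3] twist 0.25 q7 -0.14 clk 7.4667
[0.57699833 0.17063353 0.15530232] [-1.79872499e+02  8.87779859e-02  8.87455998e+01]
```

View pics/g.png

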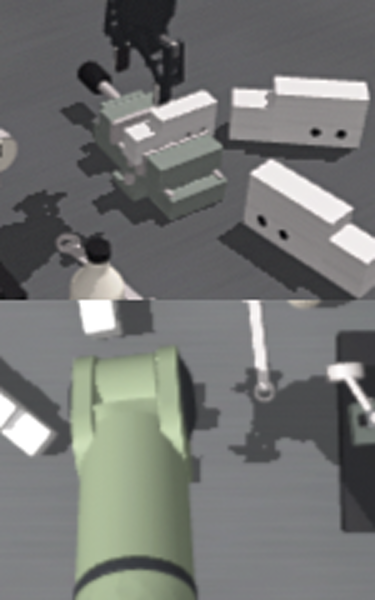

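Run:
```python
from h import *
import pickle
s=pickle.load(open('S.pkl','rb'))['scene']['f']
for p in ([.577,.1706,.155],[.579,.1725,.099],[.58,.1534,.099],[.565,.193,.117]):
    q=proj(s,p)[0];print(p,q.round(1),((q-[230,130])*2.5).round())
```

```text
[0.577, 0.1706, 0.155] [285.2 167.5] [138.  94.]
[0.579, 0.1725, 0.099] [285.2 181.1] [138. 128.]
[0.58, 0.1534, 0.099] [280.7 183.1] [127. 133.]
[0.565, 0.193, 0.117] [288.  172.8] [145. 107.]
```

>>> {"fn": "carry_out", "kwargs": {"rows": [[[0.002,0.002,0.02,0.2],[0.002,0.002,0.035,0.2],[0.002,0.002,0.05,0.2],[0.002,0.002,0.06,0.2],[0.002,0.002,0.068,0.2],[0.002,0.002,0.071,0.2],[0.002,0.002,0.071,0.2]]]}}

```text
clock: 8.15
position: [0.5798, 0.1725, 0.0852]
tool_rot: [-3.141, 0.0, 1.542]
force: [-0.1, -0.1, 0.6]
grip_width: 0.0855
finger_force: 0.0
```

>>> {"fn": "carry_out", "kwargs": {"rows": [[[0,0,0,0],[0,0,0,0],[0,0,0,0],[0,0,0,0],[0,0,0,0],[0,0,0,0],[0,0,0,0],[0,0,0,0]]], "grip": 0.0, "grip_force": 30}}

```text
clock: 8.82
position: [0.5803, 0.1727, 0.0859]
tool_rot: [3.14, -0.0, 1.542]
force: [0.5, -0.1, 5.0]
grip_width: 0.0296
finger_force: 29.3
```

>>> {"fn": "carry_out", "kwargs": {"rows": [[[0,0,0,0],[0,0,0,0],[0,0,0.003,0],[0,0,0.006,0],[0,0,0.007,0],[0,0,0.007,0]]], "grip": 0.042}}

```text
clock: 9.32
position: [0.5795, 0.1726, 0.0778]
tool_rot: [-3.141, 0.0, 1.542]
force: [-0.7, -0.4, 0.6]
grip_width: 0.0422
finger_force: 0.0
```

>>> {"fn": "carry_out", "kwargs": {"rows": [[[0,0,0,0],[0,0,0,0],[0,0,0,0],[0,0,0,0],[0,0,0,0]]], "grip": 0.0, "grip_force": 30}}

```text
clock: 9.73
position: [0.5799, 0.1726, 0.0783]
tool_rot: [3.141, 0.0, 1.542]
force: [2.6, -0.6, -1.5]
grip_width: 0.0295
finger_force: 30.1
```

>>> {"fn": "carry_out", "kwargs": {"rows": [[[0,0,-0.01,0],[0,0,-0.02,0],[0,0,-0.035,0],[0,0,-0.05,0],[0,0,-0.065,0],[0,0,-0.08,0],[0,0,-0.095,0],[0,0,-0.11,0],[0,0,-0.125,0],[0,0,-0.14,0],[0,0,-0.16,0],[0,0,-0.16,0]]]}}

```text
clock: 10.73
position: [0.5809, 0.1726, 0.2424]
tool_rot: [3.137, -0.002, 1.541]
force: [0.3, -0.3, -4.9]
grip_width: 0.0293
finger_force: 30.3
```

Run:
```python
from h import *
o=bot.observe();print(o['force'],o['moment'],o['grip_width'],o['finger_force'],o['clock'],o['position'])
f=bot.grab_frame('scene')
cv2.imwrite('pics/i.png',cv2.resize(f['pixels'][70:250,220:400],None,fx=3,fy=3,interpolation=cv2.INTER_CUBIC)[:,:,::-1])
```

```text
[ 0.2880621  -0.31229038 -4.8749009 ] [-0.32164494 -0.07246876 -0.01219211] 0.029299912649946466 30.326362252235413 10.7333 [0.58087533 0.17264787 0.24243339]
```

View pics/i.png

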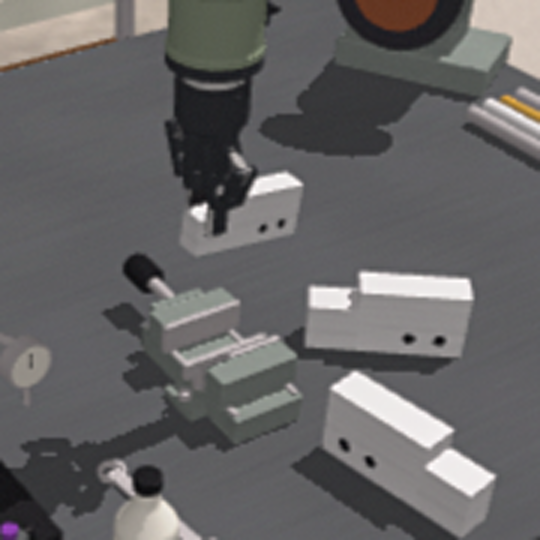

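The block is out of the vise and held level by its notched end, at about (240,210) in the crop. I'll move it over the bare bench and ease the grip so that its full end swings down.

>>> {"fn": "carry_out", "kwargs": {"rows": [[[-0.015,-0.01,0,0],[-0.04,-0.025,0,0],[-0.07,-0.04,0,0],[-0.1,-0.06,0,0],[-0.12,-0.075,0,0],[-0.13,-0.08,0,0],[-0.13,-0.08,0,0],[-0.13,-0.08,0,0]]], "grip": 0.0, "grip_force": 20}}

```text
clock: 11.45
position: [0.4959, 0.0451, 0.2381]
tool_rot: [-3.141, -0.0, 1.541]
force: [0.1, 0.4, -6.0]
grip_width: 0.0292
finger_force: 30.4
```

```bash
cat > see.py <<'E'
from h import *
import sys
o=bot.observe();print(o['force'].round(1),o['moment'].round(3),o['grip_width'].round(4),o['finger_force'],o['clock'],o['position'].round(4),np.degrees(o['tool_rot']).round(1))
f=bot.grab_frame('scene'); p=o['position'].copy();p[2]-=.02
c,r=proj(f,p)[0].astype(int)
w=f['pixels'][max(r-70,0):r+70,max(c-70,0):c+70]
b=[d for d in bot.regions_of(f,'block')]
for d in b:
    if np.hypot(*(np.array(d['position'])-[c,r]))<50:
        m=cv2.minAreaRect(np.argwhere(d['region'])[:,::-1].astype(np.float32)); print('blk',d['position'],d['conf'],m)
cv2.imwrite(sys.argv[1],cv2.resize(w,None,fx=3,fy=3,interpolation=cv2.INTER_CUBIC)[:,:,::-1])
E
python3 see.py pics/j.png
```

```text
Traceback (most recent call last):
  File "see.py", line 3, in <module>
    o=bot.observe();print(o['force'].round(1),o['moment'].round(3),o['grip_width'].round(4),o['finger_force'],o['clock'],o['position'].round(4),np.degrees(o['tool_rot']).round(1))
                                                                   ^^^^^^^^^^^^^^^^^^^^^
AttributeError: 'float' object has no attribute 'round'
```

```bash
sed -i "s/o\['grip_width'\].round(4)/round(float(o['grip_width']),4)/" see.py; python3 see.py pics/j.png; python3 -c "
from h import *
go(.6177,.042,.087,88.5)"
```

```text
[ 0.1  0.4 -6. ] [-0.239 -0.081  0.032] 0.0292 30.367643237113953 11.45 [0.4959 0.0451 0.2381] [-180.    -0.    88.3]
blk [256.2, 142.8] 0.93 ((252.09410095214844, 141.42352294921875), (20.608394622802734, 43.38609313964844), 77.47119140625)
shift mm [ -0.4 121.5 151. ] twist -0.11 q7 -0.03 clk 11.55
```

>>> {"fn": "carry_out", "kwargs": {"rows": [[[0,0.03,0,0],[0,0.06,0,0],[0,0.09,0.02,0],[0,0.115,0.05,0],[0,0.1215,0.08,0],[0,0.1215,0.11,0],[0,0.1215,0.135,0],[0,0.1215,0.15,0],[0,0.1215,0.151,0],[0,0.1215,0.151,0]]], "grip": 0.001, "grip_force": 20}}

```text
clock: 12.38
position: [0.6173, 0.042, 0.0865]
tool_rot: [-3.14, 0.0, 1.542]
force: [-1.6, -0.0, -5.0]
grip_width: 0.0293
finger_force: 29.8
```

>>> {"fn": "carry_out", "kwargs": {"rows": [[[0.004,0,0,0],[0.008,0,0,0],[0.012,0,0,0],[0.015,0,0,0],[0.018,0,0,0],[0.021,0,0,0],[0.024,0,0,0],[0.024,0,0,0]]]}}

```text
clock: 13.05
position: [0.6186, 0.0594, 0.0888]
tool_rot: [3.14, 0.007, 1.538]
force: [-3.4, -32.5, 7.4]
grip_width: 0.0291
finger_force: 30.8
```

```bash
python3 see.py pics/k.png
```

```text
[ -3.4 -32.5   7.4] [-6.579  0.79   0.179] 0.0291 30.802518725395203 13.05 [0.6186 0.0594 0.0888] [179.9   0.4  88.1]
blk [280.0, 201.2] 0.85 ((274.4775695800781, 198.76405334472656), (21.806093215942383, 42.14264678955078), 84.5596694946289)
```

View pics/k.png

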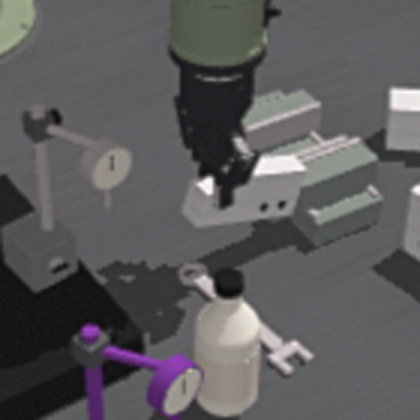

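>>> {"fn": "carry_out", "kwargs": {"rows": [[[0,0,-0.005,0],[0.001,0,-0.01,0],[0.003,0,-0.015,0],[0.006,0,-0.02,0],[0.009,0,-0.025,0],[0.013,0,-0.03,0],[0.016,0,-0.035,0],[0.02,0,-0.04,0],[0.02,0,-0.04,0]]]}}

```text
clock: 13.9
position: [0.6193, 0.0859, 0.1288]
tool_rot: [3.14, -0.0, 1.542]
force: [-1.4, -5.2, 0.6]
grip_width: 0.0289
finger_force: 28.4
```

```bash
python3 see.py pics/l.png
```

```text
[-1.4 -5.2  0.6] [-1.414  0.355  0.043] 0.0289 28.436555983498693 13.9 [0.6193 0.0859 0.1288] [179.9  -0.   88.4]
blk [278.7, 189.6] 0.61 ((276.488525390625, 191.52622985839844), (35.100276947021484, 19.811901092529297), 23.629377365112305)
```

View pics/l.png

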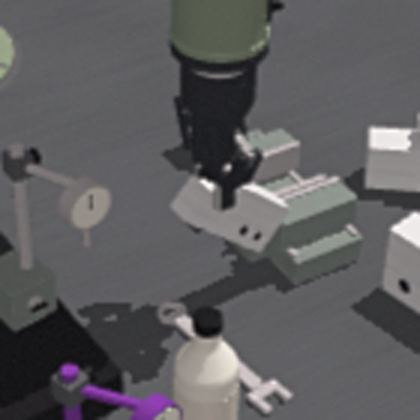

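The block has tipped with its full end down, by roughly 30°. The holes are at (250,230) in the crop and the notch end is up on the left.

```bash
cat > tilt.py <<'E'
from h import *
# block held: pads axis passes block point (x=px0,z=pz0); theta = tilt of full end downwards; axis dir a = direction of full end (horizontal)
def mask(f,g,a,th,px0,pz0):
    a=np.array([np.cos(a),np.sin(a),0]);n=np.cross([0,0,1],a);u=np.array([0,0,1.])
    Z=-(a*np.cos(th)-u*np.sin(th)); X=u*np.cos(th)+a*np.sin(th)
    m=np.zeros((384,512),np.uint8)
    for x0,x1,z0,z1 in ((-.03,.03,0,.09),(-.03,.012,.09,.13)):
        P=[g+X*(x-px0)+Z*(z-pz0)+n*y for x in(x0,x1) for z in(z0,z1) for y in(-.015,.015)]
        cv2.fillConvexPoly(m,cv2.convexHull(proj(f,P).round().astype(np.int32)),1)
    return m>0
def est(a_deg,cams=("scene",),px0=.01,pz0=.111):
    o=bot.observe();g=o["position"]+[0,0,.019]
    print(o['force'].round(1),round(float(o['grip_width']),4),o['clock'],o['position'].round(4),np.degrees(o['tool_rot']).round(1))
    for c in cams:
        f=bot.grab_frame(c);pc=proj(f,g)[0]
        L=[d for d in bot.regions_of(f,"block") if np.hypot(*(np.array(d["position"])-pc))<45]
        for d in L[:1]:
            R=d["region"]
            s=sorted([(((mm:=mask(f,g,np.radians(a_deg),np.radians(t),px0+dx,pz0+dz))&R).sum()/(mm|R).sum(),t,dx,dz) for t in range(0,106,5) for dx in(-.006,0,.006) for dz in (-.01,0,.01)],reverse=True)
            print(c,d["conf"],[(round(float(q[0]),3),)+q[1:] for q in s[:4]])
E
python3 -c "
from tilt import *
est(88.4)"
```

```text
[-0.3 -5.   2.3] 0.0292 14.0 [0.6192 0.0854 0.1282] [179.9   0.   88.3]
scene 0.79 [(0.707, 40, 0.006, 0), (0.692, 40, 0, 0), (0.685, 45, 0, 0), (0.684, 45, 0, 0.01)]
```

>>> {"fn": "carry_out", "kwargs": {"rows": [[[-0.015,0,0,0],[-0.03,0,0,0],[-0.03,0,0.012,0],[-0.03,0,0.025,0],[-0.03,0,0.025,0],[-0.024,0,0.025,0],[-0.02,0,0.025,0],[-0.016,0,0.025,0],[-0.013,0,0.025,0],[-0.013,0,0.025,0]]]}}

```text
clock: 14.93
position: [0.6186, 0.0729, 0.1028]
tool_rot: [3.141, 0.001, 1.542]
force: [-0.7, -1.7, -4.6]
grip_width: 0.0292
finger_force: 27.9
```

```bash
python3 -c "
from tilt import *
est(88.4)"
```

```text
[-0.7 -1.7 -4.6] 0.0292 14.9333 [0.6186 0.0729 0.1028] [180.    0.   88.4]
scene 0.65 [(0.804, 40, 0.006, 0), (0.754, 45, 0, 0), (0.744, 40, 0.006, 0.01), (0.738, 45, 0.006, 0)]
```

>>> {"fn": "carry_out", "kwargs": {"rows": [[[0.003,0,0,0],[0.006,0,0,0],[0.011,0,-0.008,0],[0.017,0,-0.016,0],[0.024,0,-0.0235,0],[0.031,0,-0.03,0],[0.038,0,-0.0365,0],[0.046,0,-0.042,0],[0.055,0,-0.046,0],[0.064,0,-0.05,0],[0.064,0,-0.05,0]]]}}

```text
clock: 15.95
position: [0.6203, 0.1391, 0.1529]
tool_rot: [3.141, -0.001, 1.544]
force: [-0.8, -2.2, -4.6]
grip_width: 0.0296
finger_force: 28.7
```

```bash
python3 -c "
from tilt import *
est(88.4)"
```

```text
[-0.8 -2.2 -4.6] 0.0296 15.95 [0.6203 0.1391 0.1529] [ 1.80e+02 -1.00e-01  8.85e+01]
scene 0.85 [(0.822, 80, 0.006, 0), (0.819, 85, 0.006, 0), (0.79, 85, 0, 0), (0.779, 85, 0.006, -0.01)]
```

>>> {"fn": "carry_out", "kwargs": {"rows": [[[-0.015,0,-0.01,0],[-0.04,-0.01,-0.02,0],[-0.07,-0.035,-0.02,0],[-0.09,-0.065,-0.02,0],[-0.1,-0.095,-0.02,0],[-0.1,-0.12,0,0],[-0.1,-0.12,0.025,0],[-0.1,-0.12,0.045,0],[-0.1,-0.12,0.05,0],[-0.1,-0.12,0.05,0]]]}}

```text
clock: 16.88
position: [0.4969, 0.0394, 0.1015]
tool_rot: [-3.14, 0.001, 1.541]
force: [0.2, 0.2, -5.2]
grip_width: 0.0294
finger_force: 28.4
```

>>> {"fn": "carry_out", "kwargs": {"rows": [[[0,0,0.002,0],[0,0,0.004,0],[0,0,0.006,0],[0,0,0.008,0],[0,0,0.008,0]]]}}

```text
clock: 17.3
position: [0.4975, 0.0401, 0.0943]
tool_rot: [3.141, -0.0, 1.542]
force: [-0.3, 0.3, -6.4]
grip_width: 0.0292
finger_force: 28.4
```

```bash
python3 -c "
from tilt import *
est(88.4)"
```

```text
[-0.3  0.3 -6.4] 0.0292 17.3 [0.4975 0.0401 0.0943] [180.   -0.   88.3]
scene 0.96 [(0.612, 80, 0.006, 0), (0.608, 85, 0, 0), (0.606, 85, 0.006, 0), (0.577, 80, 0.006, 0.01)]
```

>>> {"fn": "carry_out", "kwargs": {"rows": [[[0,0,0.002,0],[0,0,0.004,0],[0,0,0.006,0],[0,0,0.006,0]]]}}

```text
clock: 17.73
position: [0.4989, 0.042, 0.0899]
tool_rot: [3.139, -0.003, 1.543]
force: [-5.0, 11.4, 32.8]
grip_width: 0.0296
finger_force: 37.8
```

>>> {"fn": "carry_out", "kwargs": {"rows": [[[0,0,0.002,0],[0,0,0.003,0],[0,0,0.003,0]]]}}

```text
clock: 17.98
position: [0.4992, 0.0426, 0.0875]
tool_rot: [3.138, -0.004, 1.543]
force: [-7.3, 14.7, 48.7]
grip_width: 0.0297
finger_force: 43.2
```

>>> {"fn": "carry_out", "kwargs": {"rows": [[[0,0,-0.002,0],[0,0,-0.002,0],[0,0,-0.002,0]]]}}

```text
clock: 18.23
position: [0.4979, 0.0404, 0.0877]
tool_rot: [3.14, -0.001, 1.542]
force: [-0.2, 4.1, 10.4]
grip_width: 0.0289
finger_force: 38.4
```

```bash
python3 -c "
from tilt import *
est(88.4,('scene',),.013,.111)"
```

```text
[-0.2  4.1 10.4] 0.0289 18.2333 [0.4979 0.0404 0.0877] [179.9  -0.   88.3]
scene 0.94 [(0.564, 85, 0, 0), (0.563, 80, 0.006, -0.01), (0.556, 90, 0, 0), (0.555, 90, -0.006, 0)]
```

>>> {"fn": "carry_out", "kwargs": {"rows": [[[0,0,0,0],[0,0,0,0],[0,0,0,0],[0,0,0,0],[0,0,-0.02,0],[0,0,-0.05,0],[0,0,-0.09,0],[0,0,-0.12,0],[0,0,-0.12,0]]], "grip": 0.0854}}

```text
clock: 19.08
position: [0.4995, 0.0398, 0.2122]
tool_rot: [3.135, -0.002, 1.541]
force: [2.0, 0.6, -0.0]
grip_width: 0.0854
finger_force: 0.0
```

Run:
```python
from tilt import *
import pickle
from scipy.optimize import minimize
o=bot.observe();print(o['force'].round(1),o['clock'],o['position'].round(4),np.degrees(o['tool_rot']).round(1))
g=np.array([.498,.0404,.1067])
F=[bot.grab_frame(n) for n in ("scene","top")]
for f in F:
    pc=proj(f,g)[0]
    f["R"]=[(d["conf"],np.array(d["position"]).round(1).tolist(),d["region"]) for d in bot.regions_of(f,"block") if np.hypot(*(np.array(d["position"])-pc))<45][:1]
    print(pc,[r[:2]+(int(r[2].sum()),) for r in f["R"]])
pickle.dump(F,open("F.pkl","wb"))
f=F[0];R=f["R"][0][2]
s=sorted([(((m:=mask(f,g+[dx,dy,0],np.radians(88.4),np.radians(t),.01,.107))&R).sum()/(m|R).sum(),t,dx,dy) for t in(80,85,90,95) for dx in(-.008,-.004,0,.004,.008) for dy in(-.008,-.004,0,.004,.008)],reverse=True)
print([(round(float(q[0]),3),)+q[1:] for q in s[:5]])
c,r=proj(f,g)[0].astype(int)
a=f['pixels'][r-60:r+70,c-65:c+65]
t=F[1];c,r=proj(t,g)[0].astype(int);b=t['pixels'][r-65:r+65,c-65:c+65]
cv2.imwrite('pics/m.png',cv2.resize(np.hstack([a,b]),None,fx=3,fy=3,interpolation=cv2.INTER_CUBIC)[:,:,::-1])
```

```text
[ 2.   0.6 -0. ] 19.0833 [0.4995 0.0398 0.2122] [ 1.796e+02 -1.000e-01  8.830e+01]
[239.05426909 179.62005494] [(0.6, [239.2, 191.7], 524)]
[252.06462665 209.59300878] []
[(0.769, 90, 0, 0.004), (0.756, 90, 0.004, 0.004), (0.755, 90, 0, 0.008), (0.75, 90, 0, 0), (0.748, 90, -0.004, 0.008)]
```

```bash
python3 -c "
from h import *
go(.4985,.022,.2,178.4)"
```

```text
shift mm [-18.    2.1   6.6] twist -90.06 q7 0.02 clk 19.2833
```

View pics/m.png

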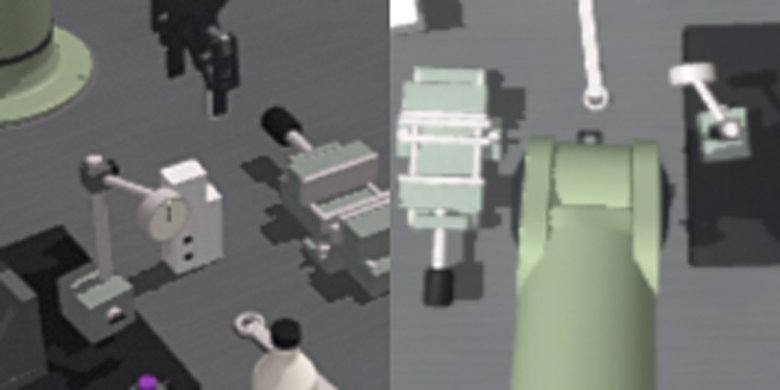

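The block stands upright on the bench with its notched end up, at about (190,220) in the left half. I'll turn the gripper 90° and regrasp across the width at the notch.

>>> {"fn": "carry_out", "kwargs": {"rows": [[[-0.005,0,0,-7.1],[-0.01,0,0,-14.2],[-0.015,0.002,0,-21.3],[-0.018,0.002,0,-28.4],[-0.018,0.002,0,-35.5],[-0.018,0.002,0,-42.6],[-0.018,0.002,0,-49.7],[-0.018,0.002,0,-56.8],[-0.018,0.002,0,-63.9],[-0.018,0.002,0,-71],[-0.018,0.002,0,-78.1],[-0.018,0.002,0,-85]]]}}

```text
clock: 20.28
position: [0.4982, 0.0218, 0.206]
tool_rot: [-3.141, -0.002, 3.031]
force: [-0.0, 0.3, -0.0]
grip_width: 0.0856
finger_force: 0.0
```

>>> {"fn": "carry_out", "kwargs": {"rows": [[[0,0,0,-5],[0,0,0,-5],[0,0,0,-5]]]}}

```text
clock: 20.53
position: [0.4984, 0.0217, 0.2064]
tool_rot: [-3.141, -0.002, 3.109]
force: [-0.1, 0.7, -0.1]
grip_width: 0.0854
finger_force: 0.0
```

```bash
python3 -c "
from h import *
go(.4985,.022,.096,178.4)"
```

```text
shift mm [ -0.2   0.4 110.4] twist -0.27 q7 1.43 clk 20.5333
```

>>> {"fn": "carry_out", "kwargs": {"rows": [[[0,0,0.025,0],[0,0,0.05,0],[0,0,0.075,0],[0,0,0.095,0],[0,0,0.107,0],[0,0,0.11,0],[0,0,0.11,0]]]}}

```text
clock: 21.12
position: [0.4982, 0.0218, 0.0964]
tool_rot: [-3.141, -0.002, 3.11]
force: [-0.1, 0.3, 0.2]
grip_width: 0.0855
finger_force: 0.0
```

>>> {"fn": "carry_out", "kwargs": {"rows": [[[0,0,0,0],[0,0,0,0],[0,0,0,0],[0,0,0,0],[0,0,0,0],[0,0,0,0],[0,0,0,0],[0,0,0,0]]], "grip": 0.0, "grip_force": 40}}

```text
clock: 21.78
position: [0.4994, 0.0223, 0.0981]
tool_rot: [3.141, 0.002, 3.112]
force: [-1.0, 0.9, 7.3]
grip_width: 0.0414
finger_force: 40.1
```

>>> {"fn": "carry_out", "kwargs": {"rows": [[[0,0,-0.01,0],[0,0,-0.03,0],[0,0,-0.06,0],[0,0,-0.1,0],[0,0,-0.14,0],[0,0,-0.145,0],[0,0,-0.145,0]]]}}

```text
clock: 22.37
position: [0.4996, 0.022, 0.2449]
tool_rot: [3.141, 0.004, 3.112]
force: [-0.3, -0.6, -7.5]
grip_width: 0.0413
finger_force: 42.9
```

```bash
cat > edge.py <<'E'
from h import *
import pickle
from scipy.optimize import minimize
S=pickle.load(open("S.pkl","rb"));F={"t":S["top"]["f"],"s":S["scene"]["f"]}
for f in F.values():
    L=cv2.GaussianBlur(f["pixels"].astype(np.float32).mean(2),(0,0),.8); f["gx"]=cv2.Scharr(L,-1,1,0)/32; f["gy"]=cv2.Scharr(L,-1,0,1)/32
g,h=.03,.055
GE=[((g,0,.05),(-g,0,.05),"ts"),((g,.054,.05),(-g,.054,.05),"t"),((g,0,.05),(g,.054,.05),"ts"),((-g,0,.05),(-g,.054,.05),"t"),((g,0,0),(g,0,.05),"s"),((g,0,0),(g,.054,0),"s"),((g,0,0),(-g,0,0),"s")]
AE=[((h,0,.105),(-h,0,.105),"ts"),((h,-.015,.105),(-h,-.015,.105),"ts"),((h,0,0),(h,0,.105),"s"),((h,0,0),(-h,0,0),"t"),((h,0,.105),(h,-.015,.105),"ts"),((-h,0,.105),(-h,-.015,.105),"t")]
k=np.linspace(.06,.94,40)[:,None]
def score(p,yaw,E,cams):
    c,n=np.cos(yaw),np.sin(yaw);M=np.array([[c,-n,0],[n,c,0],[0,0,1]]);tot=0
    for a,b,cs in E:
        P=(np.array(a)*(1-k)+np.array(b)*k)@M.T+[p[0],p[1],.05]
        for m in cs:
            if m not in cams: continue
            f=F[m];q=proj(f,P).astype(np.float32);d=q[-1]-q[0];d/=np.linalg.norm(d)
            v=[cv2.remap(f[s],q[:,:1].copy(),q[:,1:].copy(),cv2.INTER_LINEAR).ravel() for s in("gx","gy")]
            tot+=min(abs((-d[1]*v[0]+d[0]*v[1]).mean()),12)
    return tot
for cams in("ts","t","s"):
    best=None
    for yw in (.06,.08,.1,.12):
      for off in (-.003,0,.003):
        r=minimize(lambda x:-score(x[:2],x[4],AE,cams)-score(x[2:4],x[4],GE,cams),[.567,-.2145+off,.578,-.154+off,yw],method="Powell",bounds=[(.555,.58),(-.225,-.205),(.565,.59),(-.165,-.143),(.02,.17)],options=dict(xtol=1e-4,ftol=1e-6))
        if best is None or r.fun<best.fun: best=r
    x=best.x;c,n=np.cos(x[4]),np.sin(x[4]);d=x[2:4]-x[:2]
    print(cams,round(best.fun,1),x.round(4),np.degrees(x[4]).round(2),"gap",round(-n*d[0]+c*d[1],4),"dx",round(c*d[0]+n*d[1],4))
E
python3 edge.py
```

```text
ts -201.3 [ 0.569  -0.2129  0.58   -0.1576  0.0949] 5.44 gap 0.054 dx 0.0161
t -102.9 [ 0.5689 -0.2137  0.5746 -0.1514  0.1088] 6.24 gap 0.0613 dx 0.0125
s -98.8 [ 0.5707 -0.2125  0.5771 -0.1586  0.0759] 4.35 gap 0.0532 dx 0.0105
```

Run:
```python
from h import *
import pickle
S=pickle.load(open("S.pkl","rb"));yw=np.radians(5.3)
o=lambda u,v,b:(b[0]+(u+.5)/4-.5,b[1]+(v+.5)/4-.5)
for n,p in(("top",o(115.25,155.75,(270,150))),("scene",o(304.25,195,(130,165)))):
    w=back(S[n]["f"],p,.1);print(n,w.round(4),"front mid",(w[:2]+.027*np.array([np.sin(yw),-np.cos(yw)])).round(4))
go(.45,-.185,.245,178.3)
```

```text
top [ 0.5738 -0.1285  0.1   ] front mid [ 0.5763 -0.1554]
scene [ 0.5829 -0.1281  0.1   ] front mid [ 0.5854 -0.155 ]
shift mm [  43.5 -208.4   -0.5] twist 0.02 q7 1.43 clk 22.3667
```

```bash
cat > base.py <<'E'
from h import *
import pickle
from scipy.optimize import minimize
S=pickle.load(open("S.pkl","rb"));U=4
def prep(n,w):
    f=S[n]["f"];c0,c1,r0,r1=w
    a=f["pixels"].astype(int); m=((a[:,:,1]-a[:,:,0]>6)&(a[:,:,1]>70)).astype(np.uint8)
    m=m[r0:r1,c0:c1]; m=cv2.morphologyEx(m,cv2.MORPH_CLOSE,np.ones((5,5)))
    k,l,st,_=cv2.connectedComponentsWithStats(m); i=1+np.argmax(st[1:,4]); print(n,st[i])
    return f,(l==i).astype(np.float32),(c0,r0)
D=[prep("top",(285,315,170,205)),prep("scene",(188,225,195,240))]
def cost(x,sel):
    c,n=np.cos(x[2]),np.sin(x[2]);M=np.array([[c,-n,0],[n,c,0],[0,0,1]])
    P=np.array([(a,b,z) for a in(-.03,.03) for b in(0,.054) for z in(0,.05)])@M.T+[x[0],x[1],.05];J=0
    for i in sel:
        f,m,o=D[i];q=((proj(f,P)-o+.5)*16).astype(np.float32)
        b=np.zeros((m.shape[0]*16,m.shape[1]*16),np.uint8);cv2.fillConvexPoly(b,cv2.convexHull(q).round().astype(np.int32),1)
        b=cv2.resize(b.astype(np.float32),m.shape[::-1],interpolation=cv2.INTER_AREA);J+=np.abs(b-m).sum()
    return J
for sel in((0,1),(0,),(1,)):
    r=minimize(cost,[.579,-.155,.092],args=(sel,),method="Nelder-Mead",options=dict(initial_simplex=[[.579,-.155,.092],[.587,-.155,.092],[.579,-.147,.092],[.579,-.155,.15]],xatol=1e-4))
    print(sel,r.x.round(4),np.degrees(r.x[2]).round(1),round(r.fun,1))
E
python3 base.py
```

```text
top [  5  10  17  18 197]
scene [ 8 13  9  5 13]
(0, 1) [ 0.5758 -0.1561  0.0815] 4.7 600.3
(0,) [ 0.577  -0.1558  0.1086] 6.2 89.7
(1,) [ 0.424   0.0242 -1.4103] -80.8 13.0
```

>>> {"fn": "carry_out", "kwargs": {"rows": [[[0.008,-0.03,0,0],[0.016,-0.065,0,0],[0.024,-0.1,0,0],[0.032,-0.135,0,0],[0.04,-0.17,0,0],[0.0435,-0.195,0,0],[0.0435,-0.208,0,0],[0.0435,-0.208,0,0]]]}}

```text
clock: 23.03
position: [0.4476, -0.1876, 0.2408]
tool_rot: [-3.141, -0.003, 3.108]
force: [0.3, 0.5, -6.0]
grip_width: 0.0413
finger_force: 43.6
```

>>> {"fn": "carry_out", "kwargs": {"rows": [[[0,0,0,7],[0,0,0,14],[0,0,0,21],[0,0,0,28],[0,0,0,35],[0,0,0,42],[0,0,0,49],[0,0,0,56],[0,0,0,63],[0,0,0,70],[0,0,0,77],[0,0,0,82.8]]]}}

```text
clock: 24.03
position: [0.4486, -0.1838, 0.241]
tool_rot: [-3.139, -0.0, 1.661]
force: [-0.1, -0.3, -5.6]
grip_width: 0.0413
finger_force: 43.5
```

```bash
python3 -c "
from h import *
o=bot.observe();print(o['position'],o['force'],np.degrees(o['tool_rot']))
go(.573,-.188,.240,95.3)"
```

```text
[ 0.44860725 -0.18381737  0.24096791] [-0.09816711 -0.32002001 -5.55072069] [-1.79860029e+02 -2.84887788e-02  9.51903935e+01]
shift mm [-15.4 123.5   0.7] twist -0.11 q7 0.57 clk 24.0333
```

>>> {"fn": "carry_out", "kwargs": {"rows": [[[-0.003,0.02,0,0],[-0.006,0.045,0,0],[-0.009,0.07,0,0],[-0.012,0.095,0,0],[-0.014,0.115,0,0],[-0.015,0.1235,0,0],[-0.015,0.1235,0,0],[-0.015,0.1235,0,0]]]}}

```text
clock: 24.7
position: [0.5727, -0.1873, 0.2409]
tool_rot: [-3.139, -0.0, 1.667]
force: [0.2, 0.1, -5.6]
grip_width: 0.0413
finger_force: 42.8
```

```bash
python3 -c "
from h import *
o=bot.observe();print(o['position'],o['force'],np.degrees(o['tool_rot']))
go(.573,-.188,.155,95.3)
import pickle
F=[bot.grab_frame(n) for n in ('scene','top')]
pickle.dump(F,open('P.pkl','wb'))
for f in F:
  print([(np.round(d['position'],1).tolist(),round(d['conf'],2)) for l in ('block','angle_plate','gauge') for d in bot.spot_point(f,l)])
  print([(proj(f,p)[0].round(1).tolist()) for p in ([.573+.009,-.187,.142],[.569,-.213,.05],[.5785,-.156,.05])])
"
```

```text
[ 0.5726991  -0.18732377  0.24091645] [ 0.18645167  0.11237336 -5.55403371] [-1.79847475e+02 -2.32334481e-02  9.55353191e+01]
shift mm [-0.7  0.5 85.9] twist 0.24 q7 0.56 clk 24.7
[([188.1, 209.4], 0.87), ([332.1, 208.6], 0.8), ([375.4, 173.7], 0.69), ([176.9, 234.4], 0.86), ([196.9, 226.9], 0.93), ([128.2, 282.7], 0.93), ([215.3, 306.4], 0.71)]
[[186.6, 209.7], [180.0, 232.8], [198.2, 227.8]]
[([189.7, 154.6], 0.95), ([127.2, 163.4], 0.78), ([304.8, 189.6], 0.91), ([322.1, 124.9], 0.87), ([363.8, 169.3], 0.85)]
[[316.6, 185.6], [319.2, 190.4], [304.0, 187.9]]
```

>>> {"fn": "carry_out", "kwargs": {"rows": [[[0,0,0.02,0.2],[0,0,0.04,0.2],[0,0,0.06,0.2],[0,0,0.075,0.2],[0,0,0.085,0.2],[0,0,0.089,0.2],[0,0,0.089,0.2]]]}}

```text
clock: 25.68
position: [0.5735, -0.1878, 0.1529]
tool_rot: [-3.141, -0.0, 1.664]
force: [0.8, -0.1, -6.0]
grip_width: 0.0415
finger_force: 42.7
```

>>> {"fn": "carry_out", "kwargs": {"rows": [[[-0.0015,0,0,0],[-0.003,0,0,0],[-0.0045,0,0,0],[-0.006,0,0,0],[-0.006,0,0,0]]]}}

```text
clock: 26.1
position: [0.5743, -0.1942, 0.1537]
tool_rot: [3.141, 0.0, 1.663]
force: [0.3, -0.6, -6.1]
grip_width: 0.041
finger_force: 42.8
```

>>> {"fn": "carry_out", "kwargs": {"rows": [[[-0.001,0,0,0],[-0.002,0,0,0],[-0.002,0,0,0]]]}}

```text
clock: 26.35
position: [0.5744, -0.1959, 0.1534]
tool_rot: [3.142, 0.0, 1.664]
force: [-0.3, 0.1, -6.3]
grip_width: 0.0416
finger_force: 42.8
```

>>> {"fn": "carry_out", "kwargs": {"rows": [[[-0.001,0,0,0],[-0.0015,0,0,0],[-0.0015,0,0,0]]]}}

```text
clock: 26.6
position: [0.5745, -0.1974, 0.1533]
tool_rot: [-3.142, 0.0, 1.664]
force: [-0.4, 0.9, -5.6]
grip_width: 0.0417
finger_force: 42.8
```

>>> {"fn": "carry_out", "kwargs": {"rows": [[[-0.001,0,0,0],[-0.0015,0,0,0],[-0.0015,0,0,0]]]}}

```text
clock: 26.85
position: [0.5747, -0.1988, 0.1533]
tool_rot: [-3.142, 0.0, 1.664]
force: [0.7, 0.1, -6.2]
grip_width: 0.0414
finger_force: 42.8
```

>>> {"fn": "carry_out", "kwargs": {"rows": [[[-0.001,0,0,0],[-0.0015,0,0,0],[-0.0015,0,0,0]]]}}

```text
clock: 27.1
position: [0.5748, -0.2003, 0.1533]
tool_rot: [-3.142, 0.0, 1.664]
force: [0.3, 0.5, -6.5]
grip_width: 0.0413
finger_force: 42.8
```

>>> {"fn": "carry_out", "kwargs": {"rows": [[[-0.001,0,0,0],[-0.0015,0,0,0],[-0.0015,0,0,0]]]}}

```text
clock: 27.35
position: [0.5749, -0.2011, 0.1533]
tool_rot: [-3.141, -0.001, 1.664]
force: [-0.9, 3.5, -3.0]
grip_width: 0.0411
finger_force: 43.0
```

Run:
```python
from h import *
o=bot.observe();print(o['position'].round(4),o['force'].round(2),o['moment'].round(2))
```

```text
[ 0.5749 -0.2011  0.1533] [-0.88  3.46 -3.02] [0.98 0.32 0.14]
```

>>> {"fn": "carry_out", "kwargs": {"rows": [[[0.001,0,0,0],[0.001,-0.002,0,0],[0.001,-0.002,0.0015,0],[0.001,-0.002,0.003,0],[0.001,-0.002,0.004,0],[0.001,-0.002,0.004,0]]]}}

```text
clock: 27.85
position: [0.5727, -0.201, 0.149]
tool_rot: [-3.141, 0.0, 1.664]
force: [-0.9, 0.4, -5.8]
grip_width: 0.0416
finger_force: 42.8
```

>>> {"fn": "carry_out", "kwargs": {"rows": [[[0,0,0.001,0],[0,0,0.002,0],[0,0,0.002,0]]]}}

```text
clock: 28.1
position: [0.5733, -0.2011, 0.1481]
tool_rot: [3.141, 0.0, 1.664]
force: [-1.2, 2.2, 8.0]
grip_width: 0.0416
finger_force: 44.1
```

>>> {"fn": "carry_out", "kwargs": {"rows": [[[0,0,-0.001,0],[-0.001,0,-0.001,0],[-0.002,0,-0.001,0],[-0.002,0,-0.001,0]]]}}

```text
clock: 28.43
position: [0.5732, -0.2015, 0.1483]
tool_rot: [-3.141, -0.002, 1.665]
force: [-2.0, 7.4, 1.7]
grip_width: 0.0413
finger_force: 43.1
```

Run:
```python
from tilt import *
o=bot.observe();print(o['position'].round(4),o['force'].round(2),o['moment'].round(2))
f=bot.grab_frame('scene')
for l in('angle_plate','gauge'): print(l,[(np.round(d['position'],1).tolist(),round(d['conf'],2)) for d in bot.spot_point(f,l)])
cv2.imwrite('pics/z.png',f['pixels'][:,:,::-1])
S=f['pixels'].astype(int)
```

```text
[ 0.5732 -0.2015  0.1483] [-2.04  7.35  1.72] [1.9  0.39 0.2 ]
angle_plate [([181.1, 232.6], 0.73), ([199.3, 230.1], 0.55)]
gauge [([215.2, 304.1], 0.73), ([131.2, 280.5], 0.72)]
```

>>> {"fn": "carry_out", "kwargs": {"rows": [[[0.001,0,0,0],[0.001,0,0,0]]]}}

```text
clock: 28.75
position: [0.5731, -0.2013, 0.1482]
tool_rot: [-3.142, -0.001, 1.664]
force: [-0.2, 4.5, -2.5]
grip_width: 0.0416
finger_force: 42.8
```

>>> {"fn": "carry_out", "kwargs": {"rows": [[[0,0,0,0],[0,0,0,0],[0,0,0,0],[0,0,0,0],[0,0,0,0],[0,0,-0.01,0],[0,0,-0.03,0],[0,0,-0.06,0],[0,0,-0.095,0],[0,0,-0.13,0],[0,0,-0.14,0]]], "grip": 0.0854}}

```text
clock: 29.67
position: [0.5741, -0.2029, 0.2942]
tool_rot: [3.136, 0.002, 1.663]
force: [0.3, -0.5, -0.2]
grip_width: 0.0853
finger_force: 0.0
```

>>> {"fn": "carry_out", "kwargs": {"rows": [[[0,-0.03,0,0],[0,-0.065,0,0],[0,-0.1,0,0],[0.03,-0.13,0,0],[0.06,-0.14,0,0],[0.1,-0.14,0,0],[0.14,-0.14,0,0],[0.18,-0.14,0,0],[0.22,-0.14,0,0],[0.26,-0.14,0,0],[0.3,-0.14,0,0],[0.3,-0.14,0,0]]]}}

```text
clock: 30.67
position: [0.405, 0.0902, 0.2889]
tool_rot: [3.141, -0.002, 1.671]
force: [0.2, 1.3, -0.1]
grip_width: 0.0852
finger_force: 0.0
```

Run:
```python
from h import *
import pickle
o=bot.observe();print(o['position'].round(4),o['clock'])
S=pickle.load(open("S.pkl","rb"));t=bot.grab_frame("top");s=bot.grab_frame("scene");pickle.dump((t,s),open("E.pkl","wb"))
# shift of gauge dial/plate far areas old vs new (top), sub-pixel
for nm,n,A,w in(("gauge","top",t,(280,312,163,202)),("plate","top",t,(326,352,170,210)),("plate","scene",s,(140,188,210,258)),("gauge","scene",s,(194,222,208,236))):
    c0,c1,r0,r1=w
    a=S[n]["f"]["pixels"][r0:r1,c0:c1].mean(2).astype(np.float32);b=A["pixels"][r0:r1,c0:c1].mean(2).astype(np.float32)
    print(nm,n,[np.round(v,2) for v in cv2.phaseCorrelate(a,b)],"absdiff",np.abs(a-b).mean().round(2))
a=cv2.resize(t["pixels"][150:250,270:370],None,fx=4,fy=4,interpolation=cv2.INTER_CUBIC)
b=cv2.resize(s["pixels"][165:265,130:230],None,fx=4,fy=4,interpolation=cv2.INTER_CUBIC)
cv2.imwrite("pics/fin.png",np.hstack([a,b])[:,:,::-1])
```

```text
[0.405  0.0902 0.2889] 30.6667
gauge top [array([-0.01,  0.01]), np.float64(0.99)] absdiff 3.46
plate top [array([0.43, 0.02]), np.float64(0.92)] absdiff 3.92
plate scene [array([ 0.05, -0.29]), np.float64(0.57)] absdiff 5.65
gauge scene [array([ 0.42, -0.34]), np.float64(0.75)] absdiff 5.61
```

View pics/fin.png

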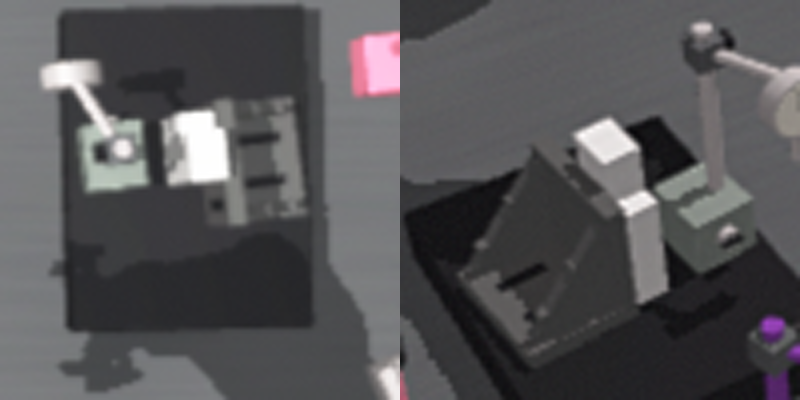

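The block stands notched end up against the plate face, in line with the gauge base ((195,148) left, (635,215) right), and nothing appears shifted. I'll check its centring with the same camera.

Run:
```python
from h import *
import pickle
from scipy.optimize import minimize
t,s=pickle.load(open("E.pkl","rb"))
c0,c1,r0,r1=300,332,170,205
L=t["pixels"][r0:r1,c0:c1].astype(int);m=((L.min(2)>95)&(L[:,:,1]-L[:,:,0]<6)).astype(np.uint8)
k,l,st,_=cv2.connectedComponentsWithStats(m);i=1+np.argmax(st[1:,4]);print(st[i]);m=(l==i).astype(np.float32)
def hullmask(P):
    q=((proj(t,P)-(c0,r0)+.5)*16).astype(np.float32);b=np.zeros((m.shape[0]*16,m.shape[1]*16),np.uint8)
    cv2.fillConvexPoly(b,cv2.convexHull(q).round().astype(np.int32),1);return b
def cost(x):
    c,n=np.cos(x[2]),np.sin(x[2]);M=np.array([[c,-n,0],[n,c,0],[0,0,1]]);b=0
    for X0,X1,z0,z1 in((-.03,.03,0,.09),(-.03,.012,.09,.13)):
        b=b|hullmask(np.array([(a,y,z) for a in(X0,X1) for y in(-.015,.015) for z in(z0,z1)])@M.T+[x[0],x[1],.05])
    return np.abs(cv2.resize(b.astype(np.float32),m.shape[::-1],interpolation=cv2.INTER_AREA)-m).sum()
for y0 in(.07,.1):
    r=minimize(cost,[.582,-.199,y0],method="Nelder-Mead",options=dict(initial_simplex=[[.582,-.199,y0],[.59,-.199,y0],[.582,-.193,y0],[.582,-.199,y0+.05]],xatol=1e-4))
    x=r.x;print(x.round(4),np.degrees(x[2]).round(1),round(r.fun,1))
    for g,yw in(((.577,-.1558),.092),((.5785,-.156),.092)): print("offset along face mm",(((x[:2]-g)@[np.cos(yw),np.sin(yw)])*1000).round(1))
```

```text
[ 10   5  22  30 396]
[ 0.5812 -0.2015 -0.0454] -2.6 143.8
offset along face mm -0.0
offset along face mm -1.5
[ 0.5801 -0.2005  0.0375] 2.2 145.0
offset along face mm -1.0
offset along face mm -2.5
```

```bash
python3 -c "
from workcell import bot
print(bot.job_done())"
```

```text
the job is handed in; nothing more can be done
None
```

I pulled the vise open about 42 mm of its 45 mm and stood the block on the granite, notched end up and one wide face against the angle plate. It is centred on the gauge base to within about 2 mm by camera. The job was handed in at about 31 s, and the plate and gauge showed no clear shift (under half a pixel, about 2 mm, in before/after images).

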